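# Relock a sliding probe holder over the open beaker

## Task

Move the probe holder on the bench rail over to the small open beaker: pull its lock plunger up, slide the section one hole along the rail towards the beaker (not towards the closed jar), and let the pin drop into that hole. Then press the plunger knob fully home and finish while still holding it pressed home; do not let go. Leave the beaker, the jar and the other things on the bench where they stand.

Things in the scene. Friction and masses are not known exactly. Their poses are not given: they have to be found in the camera images.
- rail: Fixed aluminium tube, 25 mm square, 400 mm long, level on two grey end stands; tube top 110 mm above the worktop. Origin on the worktop under its middle; y axis along the tube, x axis towards the side where beaker and jar stand (away from the robot), z up; turned up to 0.35 rad. Five 12 mm holes in the top, 60 mm apart, at y = -120, -60, 0, 60, 120 mm.
- section (a joint): Position in m of the dark steel sliding section along the rail's y axis; starts at 0, locked in the middle hole. The section is a sleeve 40 mm wide, 80 mm long, its top 118 mm above the worktop; with the pin out it slides on the tube with about 1 N of friction, to stops at -0.13 and 0.13. The pin has 2 mm of play either way in a hole, and a rounded tip.
- plunger (a joint): Height in m of the lock plunger over fully home (0 home, 0.018 upper stop). A 600 N/m spring carries it at about 0.004 when untouched, so the last 4 mm take a push of some 3 N and come back when let go. The 8 mm pin is in its hole at 0.004 and clear of the tube above 0.013; holding it at 0.016 takes about 7 N. Over solid tube the pin rests at 0.013.
- knob (a point): Centre of the top face of the plunger's round black pull knob on the section. Knob 29 mm in diameter, 26 mm high, axis vertical; its top is 160 mm above the worktop at the start, 155.5 mm when fully home on the 18 mm steel collar below it. A flat arm 20 mm wide, top 124 mm above the worktop, leaves the section towards the rail's +x; nothing else stands beside the knob above 118 mm.
- ring (a point): Centre of the top of the 44 mm aluminium probe ring at the end of the section's arm, 112 mm from the knob's axis along the rail's +x, 130 mm above the worktop.
- beaker: Small open glass beaker, 56 mm wide, 62 mm high, origin at the centre of its underside. Stands on the rail's +x side, in line with the hole at rail y = +60 or -60 mm, to within 8 mm.
- jar: Grey-green plastic jar with black lid, 68 mm wide, 106 mm high, origin at the centre of its underside. Stands in line with the opposite hole to the beaker.
- marker: Grey felt marker, 136 mm long, lying in front of the rail; leave alone.
- tape: Roll of tape, 46 mm wide, 25 mm high, in front of the rail; leave alone.
- timer: White countdown timer, 58 x 66 x 19 mm, behind the rail; leave alone.
- vial: Capped glass vial, 27 mm wide, 62 mm high, behind the rail; leave alone.
Things that resemble listed ones, but are neither listed nor needed, are in the scene too. Several things look just like the beaker: the one meant starts farthest to the robot's right.

How it is judged:
On the way, in this order (a step that is already met when the one before it is completed fails the run):
1. the plunger is pulled up until the pin is clear, with the section still at its first hole (value of joint plunger above 0.0122 m and value of joint section between -0.012 and 0.012 m), for 0.05 s.
2. with the pin out, the section is slid towards the beaker (value of joint plunger above 0.011 m and horizontal distance between ring and beaker below 0.035 m), for 0.05 s.
At the end, for the whole second after the job is handed in: The section is at the hole next to the middle on the beaker's side (within 4.5 mm) and at rest, the ring within 30 mm of the beaker's axis, the plunger held within 1.8 mm of fully home by the fingers, which press or grip it with more than 1 N; the beaker stands upright (((value of joint section between 0.0555 and 0.0645 m and y of beaker in the frame of rail above 0 m) or (value of joint section between -0.0645 and -0.0555 m and y of beaker in the frame of rail below 0 m)) and horizontal distance between ring and beaker below 0.03 m and value of joint plunger below 0.0018 m and contact force between the fingers and plunger above 1 N and velocity of joint section between -0.01 and 0.01 m/s and angle between beaker's own z axis and vertical below 0.1 rad); the arm keeps its last pose, push and grip.
It fails at once if the beaker or the jar is displaced by more than 15 mm (distance of any of beaker, jar from where it was at the start of the episode above 0.015 m).
It fails at once if a bystander is displaced by more than 25 mm (distance of any of marker, tape, timer, vial from where it was at the start of the episode above 0.025 m).
It also fails if it takes over 38 s, if anything falls off the work surface, if the arm or the gripper's body presses on something with over 40 N, if the wrist force passes 120 N, or if a joint passes its speed limit or range.

## Robot

A 6-joint arm with a two-finger parallel gripper is mounted at the origin on a cart in front of the work surface, level with it; the furniture and walls round the work are solid. World frame = base frame: x ahead of the robot, y to its left, z up, the work surface at z = 0. Lengths are in m, angles in rad, forces in N, time in s.
With the tool pointing down it reaches from about 0.3 to 0.875 m from the base axis. Payload 6.4 kg.
Tool frame: the origin (TCP) lies between the finger pads; the fingertips stand 25 mm ahead of it and the grasp point (between the pads) lies 6 mm ahead of it; y points along the fingers, x is the direction in which the jaws open and shut, and the axes are right-handed (so a half turn about y gives the same grasp; the last joint's range is limited). The gripper opens to 85 mm and grips with 20 to 120 N. Pads are 22 mm wide; open, the fingers measure 114 mm over their backs; the gripper's body (76 mm by 85 mm) begins 54 mm behind the grasp point. The pads swing forward as they close: fully open they stand 13 mm farther back than shut.
Start: joints at [1.138, 0.181, 1.607, -0, 1.354, -0.206], TCP at [0.129, 0.56, 0.256] pointing down, gripper open.
Joint ranges: [-2.99, 2.99], [-0.89, 2.07], [0.3, 2.58], [-1.14, 4.28], [0, 2.63], [-3.12, 3.12]. Speed limits (rad/s): [2.57, 2.57, 3.01, 3.14, 3.14, 3.14].

## Interface

Orientations are given as a unit quaternion [w, x, y, z].
In Python, from bench import ctrl, vision, ticket, find_in, regions_of, pinpoint gives the robot as it stands.
- The arm moves only by the tool apply_moves, never from a script. Its argument "increments" is a list of rows, each an object of numbers: "x", "y", "z": the shift along the tool's x, y, z in cm; "ax", "ay", "az": the turn, a rotation vector about the tool's x, y, z in rad; "grip": the closure, from 0 (fully open) to 1 (shut). A call has 1 to 12 rows; each row is the pose to reach, as a shift and turn from the pose measured when the call began, along the tool's axes at that moment; what a row does not reach only later rows make up. A row lasts 1/8 s, in which the tool goes at most 62.5 mm and 10.7 degrees, less where a joint would pass 70% of its speed; a pose out of reach is approached as far as the arm can. A call with a gripper value outside its range is refused whole. The fingers move at their own pace and stop on an object; the grip force is fixed at half the most. Time passes only in rows, so rows that repeat a pose let the fingers close. It gives the time, the measured TCP pose, the force and the opening at its end, in the units of the state.
- ctrl.get_obs(): the state, without advancing time (a new reading comes with each control period).
- vision.camera(name): name is "side" or "top"; returns the picture (420x560x3 uint8, red, green, blue); there is no depth.
- vision.camera_params(name): a dict with "intrinsics" (3x3 intrinsics, pixels), "R" (3x3) and "t" (3): a world point X has camera coordinates R X + t. Camera axes: x right, y down, z forward; pixel columns grow to the right and rows downward; lengths in m; the calibration is good to about 2 mm. A picture is of the moment at which its call begins. camera_params takes no time and is no camera call.
- ticket.hand_in(): hands the job in, once; it reports no verdict.
Trained networks look in the newest picture that a camera, given by its name, has taken for a name from the list of things; names that differ only in an ending like _2 or _b are one class to them, and where a whole thing is asked for, a point or a joint stands for the part that bears it (a point fixed in the world has none). Each returns a list of dicts, best first, with "p" (0 to 1); they miss things now and then, are a little off and sometimes report something else, mostly with a low value. They report only what shows in the picture. A call takes as long as a camera call. They do not tell look-alikes from the thing itself.
- find_in(camera, query): "rect" ([centre column, centre row, width, height] in pixels, round what is visible of it).
- regions_of(camera, query): "mask" (420x560 bool, what is visible of it) and "rect" ([centre column, centre row, width, height] in pixels, round what is visible of it).
- pinpoint(camera, query): "xy" ([column, row] in pixels: a listed point, or the origin of a listed thing).
The state is a dict: "time_s": time; "q": joint angles; "dq": joint speeds; "joint_efforts": joint torques, N m; "eef_pos": TCP position; "eef_rot": TCP orientation; "wrist_force": force on the tool from outside, world axes, zero at the start; "torque": the same for the moment, N m; "opening": opening from 0.0 (shut) to 1.0 (fully open).
Only numpy, scipy, OpenCV 4.12 (cv2) and the standard library are available. Lean on these libraries where they do the work, as an engineer would, in place of code of your own. Each camera call takes 0.05 s, during which the arm holds its last target.

## Working session

There is one attempt and no reset: what is moved stays moved. The work goes in short steps, Python scripts to look and compute and a tool call to move; the robot and the scene stay as the last step left them, time stands still between calls to the robot, and variables do not carry over. Pictures are saved under pics/ and viewed, and the job is handed in when it is done.

Besides the shell and the picture viewer there is one more tool, called after ">>>" by a JSON object that holds its "fn" and its "kwargs". apply_moves: Moves the arm, as the interface text tells. Its arguments: {"type":"object","properties":{"increments":{"type":"array","items":{"type":"object","properties":{"x":{"type":"number"},"y":{"type":"number"},"z":{"type":"number"},"ax":{"type":"number"},"ay":{"type":"number"},"az":{"type":"number"},"grip":{"type":"number"}}}}},"required":["increments"]}

```bash
mkdir -p pics; ls
cat > h.py <<'E'
import numpy as np,cv2
from bench import ctrl, vision, ticket, find_in, regions_of, pinpoint
def P(n):
    p=vision.camera_params(n);return np.array(p["intrinsics"]),np.array(p["R"]),np.array(p["t"])
def onz(n,uv,z):
    K,R,t=P(n);d=R.T@np.linalg.solve(K,[uv[0],uv[1],1]);c=-R.T@t
    return c+d*(z-c[2])/d[2]
def proj(n,X):
    K,R,t=P(n);v=K@(R@np.array(X)+t);return v[:2]/v[2]
def tri(a,b):
    A=[];B=[]
    for n,uv in (("side",a),("top",b)):
        K,R,t=P(n);d=R.T@np.linalg.solve(K,[uv[0],uv[1],1]);d/=np.linalg.norm(d);c=-R.T@t
        M=np.eye(3)-np.outer(d,d);A.append(M);B.append(M@c)
    return np.linalg.solve(sum(A),sum(B))
def save(n,f):
    im=vision.camera(n);cv2.imwrite("pics/"+f,im[:,:,::-1]);return im
E
python3 - <<'E'
from h import *
for n in("side","top"):
    save(n,n+"0.png")
    for q in("knob","ring"): print(n,q,[(np.round(d["xy"],1),round(d["p"],2)) for d in pinpoint(n,q)])
    for q in ("beaker","jar","rail"): print(n,q,[(np.round(d["xy"],1),round(d["p"],2)) for d in pinpoint(n,q)])
    print(-P(n)[1].T@P(n)[2])
print(ctrl.get_obs())
E
```

```text
pics
side knob [(array([284.6, 194.2]), 0.67)]
side ring [(array([316.2, 189.1]), 0.68)]
side beaker [(array([333. , 236.7]), 0.87), (array([239.6, 180.7]), 0.84), (array([265.2, 163.4]), 0.8), (array([195.3, 234.6]), 0.62)]
side jar [(array([296.4, 212.9]), 0.83)]
side rail []
[ 0.13522988 -0.52206991  0.69652149]
top knob [(array([286.9, 202.5]), 0.6), (array([264.9, 170.3]), 0.28)]
top ring [(array([280.7, 165.8]), 0.84)]
top beaker [(array([242.4, 258.5]), 0.88), (array([184.9, 151.5]), 0.86), (array([300.8, 164.1]), 0.69), (array([196.5, 190.2]), 0.5)]
top jar [(array([267.8, 171.7]), 0.75)]
top rail [(array([289.8, 205. ]), 0.73)]
[0.40862577 0.07485157 1.54617695]
{'time_s': 0.6, 'q': array([ 1.13768710e+00,  1.80765478e-01,  1.60700683e+00,  3.23689162e-05,
        1.35379087e+00, -2.06328536e-01]), 'dq': array([ 8.11949834e-04, -3.37938063e-05, -5.02172263e-04, -1.72014812e-03,
        1.40604323e-03,  4.04382468e-04]), 'joint_efforts': array([-2.05239876e-04, -4.44604897e+01, -3.51514578e+01, -3.63423496e-04,
        1.12104550e-03, -7.22348773e-06]), 'eef_pos': array([0.12928119, 0.5602958 , 0.25630458]), 'eef_rot': array([ 0.55337906, -0.55334973, -0.44021771,  0.44020912]), 'wrist_force': array([-0.81256891,  0.16536719,  0.42041133]), 'torque': array([-0.05451695, -0.01194805,  0.00153812]), 'opening': 0.9962570808283395}
```

View pics/side0.png

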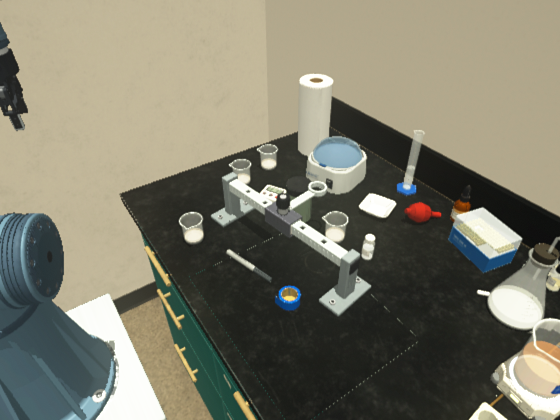

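View pics/top0.png

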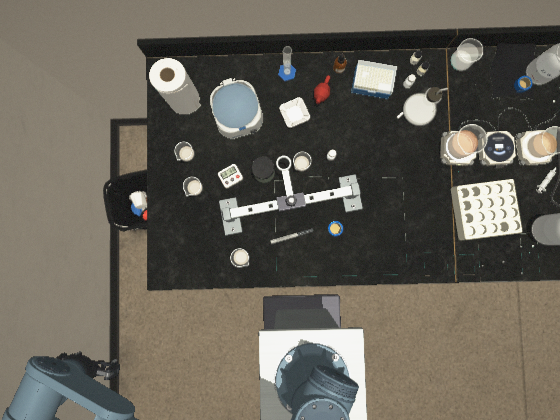

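Run:
```python
from h import *
print("knob tri",tri((284.6,194.2),(286.9,202.5)),onz("top",(286.9,202.5),.16),onz("side",(284.6,194.2),.16))
print("ring",tri((316.2,189.1),(280.7,165.8)),onz("top",(280.7,165.8),.13),onz("side",(316.2,189.1),.13))
for uv in [(242.4,258.5),(184.9,151.5),(300.8,164.1),(196.5,190.2),(267.8,171.7),(289.8,205)]: print("top",uv,onz("top",uv,0))
for uv in [(333,236.7),(239.6,180.7),(265.2,163.4),(195.3,234.6),(296.4,212.9)]: print("side",uv,onz("side",uv,0))
for n in("side","top"):
    im=cv2.imread(f"pics/{n}0.png");c=im[110:290,180:420] if n=="top" else im[120:300,180:420]
    cv2.imwrite(f"pics/{n}0c.png",cv2.resize(c,None,fx=3.3,fy=3.3,interpolation=cv2.INTER_CUBIC))
```

```text
knob tri [0.53168621 0.05907459 0.16033596] [0.52476429 0.06333094 0.16      ] [0.53929983 0.05584308 0.16      ]
ring [0.63853928 0.07556443 0.11907943] [0.63325005 0.07796584 0.13      ] [0.63289551 0.06243307 0.13      ]
top (242.4, 258.5) [0.36859335 0.20385411 0.        ]
top (184.9, 151.5) [0.70776921 0.37848773 0.        ]
top (300.8, 164.1) [0.65747397 0.01528258 0.        ]
top (196.5, 190.2) [0.5842626  0.34330715 0.        ]
top (267.8, 171.7) [0.63637582 0.11905903 0.        ]
top (289.8, 205) [0.53013869 0.05320995 0.        ]
side (333, 236.7) [0.65882678 0.01802629 0.        ]
side (239.6, 180.7) [0.58905282 0.35678735 0.        ]
side (265.2, 163.4) [0.70050836 0.39152577 0.        ]
side (195.3, 234.6) [0.38198856 0.21897386 0.        ]
side (296.4, 212.9) [0.63874379 0.14347857 0.        ]
```

View pics/side0c.png

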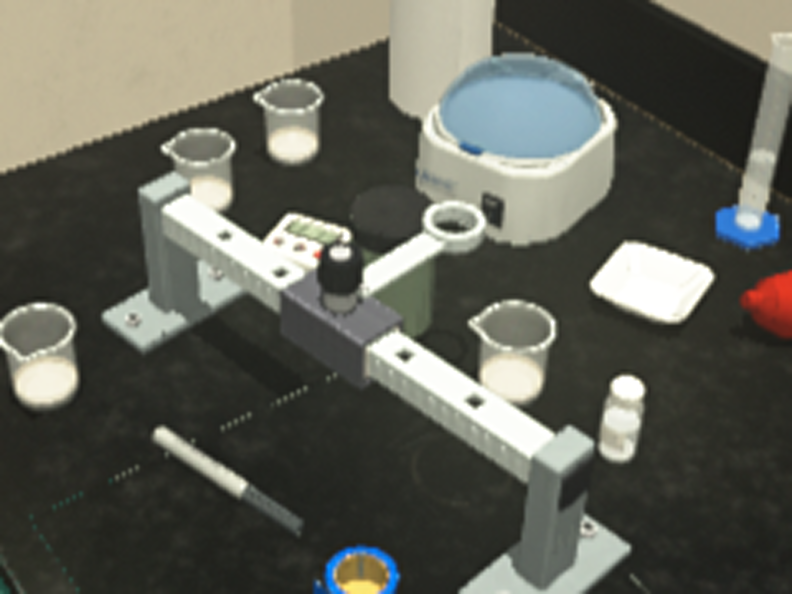

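View pics/top0c.png

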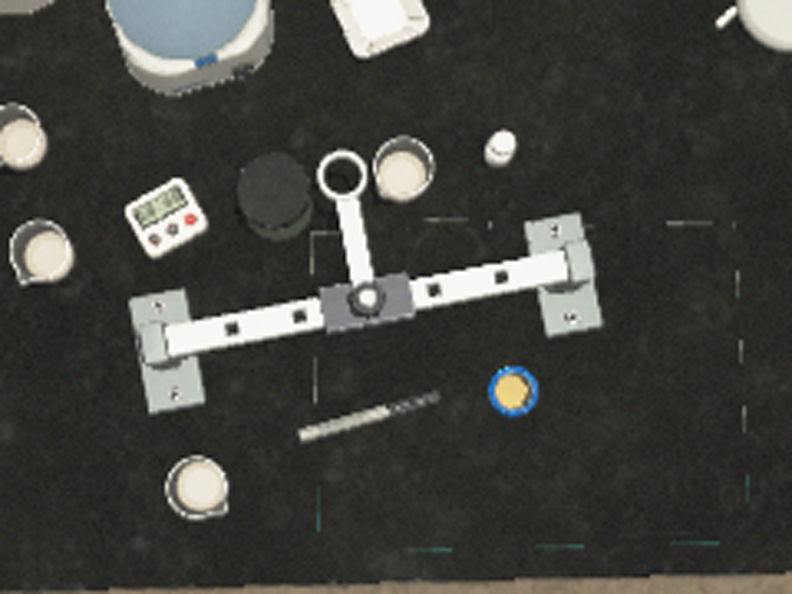

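```bash
cat > fit.py <<'E'
from h import *
from scipy.optimize import least_squares
t=lambda c:(180+(c[0]+.5)/3.3-.5,110+(c[1]+.5)/3.3-.5)
s=lambda c:(180+(c[0]+.5)/3.3-.5,120+(c[1]+.5)/3.3-.5)
ob=[("top",(0,120,.110),t((232,329))),("top",(0,60,.11),t((300,316))),("top",(0,-60,.11),t((434,290))),("top",(0,-120,.11),t((501,277))),
("top",(112,0,.13),t((342,174))),("side",(112,0,.13),s((454,222))),("side",(0,120,.11),s((225,236))),("side",(0,60,.11),s((281,272))),("side",(0,-60,.11),s((405,356))),("side",(0,-120,.11),s((475,401))),
("top",(0,0,.16),t((368,299))),("side",(0,0,.16),s((342,250)))]
def X(p,l):
    c,si=np.cos(p[2]),np.sin(p[2]);x,y=l[0]/1e3,l[1]/1e3
    return np.array([p[0]+c*x-si*y,p[1]+si*x+c*y,l[2]])
f=lambda p:np.concatenate([proj(n,X(p,l))-uv for n,l,uv in ob])
r=least_squares(f,[.53,.055,.1],loss="soft_l1")
print(r.x,np.degrees(r.x[2]));print(np.round(f(r.x).reshape(-1,2),1))
for n in("top","side"):
    g=lambda p:np.concatenate([proj(m,X(p,l))-uv for m,l,uv in ob if m==n])
    print(n,least_squares(g,r.x).x)
for y in(0,60,-60):
    print(y,"knob",X(r.x,(0,y,.16)),"ring",X(r.x,(112,y,.13)))
E
python3 fit.py
```

```text
[0.53178169 0.05155912 0.16414795] 9.404984651158971
[[ 0.  -0.1]
 [-0.2 -0.1]
 [ 0.  -0. ]
 [ 0.2 -0. ]
 [ 0.2  0.2]
 [ 0.2 -0.8]
 [-0.  -0.1]
 [-0.1  0.2]
 [ 0.1 -0.3]
 [-0.   0.1]
 [-0.1 -0.4]
 [-0.4  1. ]]
top [0.53161253 0.05160247 0.16545122]
side [0.53196344 0.05164467 0.16243919]
0 knob [0.53178169 0.05155912 0.16      ] ring [0.64227618 0.06986125 0.13      ]
60 knob [0.52197699 0.1107526  0.16      ] ring [0.63247148 0.12905472 0.13      ]
-60 knob [ 0.5415864  -0.00763435  0.16      ] ring [0.65208089 0.01066777 0.13      ]
```

```bash
cat > plan.py <<'E'
from h import *
from scipy.spatial.transform import Rotation as Ro
import sys
RZ=.164
def plan(X,sgn=None):
    o=ctrl.get_obs();q=o["eef_rot"];R=Ro.from_quat([q[1],q[2],q[3],q[0]]);M=R.as_matrix()
    best=None
    for s in ((1,-1) if sgn is None else (sgn,)):
        xa=s*np.array([-np.sin(RZ),np.cos(RZ),0]);za=np.array([0,0,-1.]);T=np.c_[xa,np.cross(za,xa),za]
        rv=Ro.from_matrix(M.T@T).as_rotvec()
        if best is None or np.linalg.norm(rv)<np.linalg.norm(best):best=rv
        print("s",s,"rotvec",np.round(rv,3))
    print("t",o["time_s"],"pos",np.round(o["eef_pos"],4),"shift cm",np.round(M.T@(np.array(X)-o["eef_pos"])*100,2),"F",np.round(o["wrist_force"],1),"op",round(o["opening"],3),"q",np.round(o["q"],2))
    print(np.round(M,3))
if __name__=="__main__": plan([float(a) for a in sys.argv[1:4]])
E
python3 plan.py .5318 .0516 .250
```

```text
s 1 rotvec [-1.549 -0.307 -0.307]
s -1 rotvec [-0.397  2.007  2.007]
t 0.6 pos [0.1293 0.5603 0.2563] shift cm [-40.52   0.63 -50.66] F [-0.8  0.2  0.4] op 0.996 q [ 1.14  0.18  1.61  0.    1.35 -0.21]
[[ 0.225 -0.    -0.974]
 [ 0.974  0.     0.225]
 [ 0.    -1.     0.   ]]
```

```bash
sed -i 's/T=np.c_\[xa,np.cross(za,xa),za\]/T=np.c_[xa,za,np.cross(xa,za)]/' plan.py; python3 plan.py .5318 .0516 .250
```

```text
s 1 rotvec [-0.    -0.391  0.   ]
s -1 rotvec [-0.     2.751 -0.   ]
t 0.6 pos [0.1293 0.5603 0.2563] shift cm [-40.52   0.63 -50.66] F [-0.8  0.2  0.4] op 0.996 q [ 1.14  0.18  1.61  0.    1.35 -0.21]
[[ 0.225 -0.    -0.974]
 [ 0.974  0.     0.225]
 [ 0.    -1.     0.   ]]
```

>>> {"fn": "apply_moves", "kwargs": {"increments": [{"x": -3.5,"z": -4.3,"ay": -0.03},{"x": -7,"z": -8.6,"ay": -0.07},{"x": -10.5,"z": -13,"ay": -0.1},{"x": -14,"z": -17.4,"ay": -0.14},{"x": -17.5,"z": -21.8,"ay": -0.17},{"x": -21,"z": -26.2,"ay": -0.2},{"x": -24.5,"z": -30.6,"ay": -0.24},{"x": -28,"z": -35,"ay": -0.27},{"x": -31.5,"z": -39.4,"ay": -0.3},{"x": -35,"z": -43.8,"ay": -0.34},{"x": -38,"z": -47.5,"ay": -0.37},{"x": -40.5,"y": 0.6,"z": -50.7,"ay": -0.39}]}}

```text
invalid input
```

>>> {"fn": "apply_moves", "kwargs": {"increments": [{},{}]}}

```text
invalid input
```

```bash
python3 - <<'E'
from h import *
for n in("top","side"):
    im=save(n,n+"1.png");c=im[110:290,180:420] if n=="top" else im[120:300,180:420]
    cv2.imwrite(f"pics/{n}1c.png",cv2.resize(c[:,:,::-1],None,fx=3.3,fy=3.3,interpolation=cv2.INTER_CUBIC))
E
python3 plan.py .5318 .0516 .154
```

```text
s 1 rotvec [-0.    -0.391  0.   ]
s -1 rotvec [-0.     2.751 -0.   ]
t 0.7 pos [0.1293 0.5603 0.2563] shift cm [-40.52  10.23 -50.66] F [-0.3 -0.1  0.4] op 0.996 q [ 1.14  0.18  1.61  0.    1.35 -0.21]
[[ 0.225 -0.    -0.974]
 [ 0.974  0.     0.225]
 [ 0.    -1.     0.   ]]
```

Rows need all the keys, evidently.

>>> {"fn": "apply_moves", "kwargs": {"increments": [{"x": -3.5,"y": 0,"z": -4.3,"ax": 0,"ay": -0.03,"az": 0,"grip": 0},{"x": -7,"y": 0,"z": -8.6,"ax": 0,"ay": -0.07,"az": 0,"grip": 0},{"x": -10.5,"y": 0,"z": -13,"ax": 0,"ay": -0.1,"az": 0,"grip": 0},{"x": -14,"y": 0,"z": -17.4,"ax": 0,"ay": -0.14,"az": 0,"grip": 0},{"x": -17.5,"y": 0,"z": -21.8,"ax": 0,"ay": -0.17,"az": 0,"grip": 0},{"x": -21,"y": 0,"z": -26.2,"ax": 0,"ay": -0.2,"az": 0,"grip": 0},{"x": -24.5,"y": 0,"z": -30.6,"ax": 0,"ay": -0.24,"az": 0,"grip": 0},{"x": -28,"y": 0,"z": -35,"ax": 0,"ay": -0.27,"az": 0,"grip": 0},{"x": -31.5,"y": 0,"z": -39.4,"ax": 0,"ay": -0.3,"az": 0,"grip": 0},{"x": -35,"y": 0,"z": -43.8,"ax": 0,"ay": -0.34,"az": 0,"grip": 0},{"x": -38,"y": 0.3,"z": -47.5,"ax": 0,"ay": -0.37,"az": 0,"grip": 0},{"x": -40.5,"y": 0.6,"z": -50.7,"ax": 0,"ay": -0.39,"az": 0,"grip": 0}]}}

```text
time_s: 2.2
eef_pos: [0.5333, 0.0499, 0.2504]
eef_rot: [-0.458, 0.458, 0.539, -0.539]
wrist_force: [0.8, 0.7, -0.1]
opening: 1.001
```

```bash
python3 plan.py .5318 .0516 .220
```

```text
s 1 rotvec [ 0.001 -0.001 -0.   ]
s -1 rotvec [0.00e+00 3.14e+00 1.00e-03]
t 2.2 pos [0.5333 0.0499 0.2504] shift cm [0.2  3.04 0.12] F [ 0.8  0.7 -0.1] op 1.001 q [-0.13  0.1   1.71  0.    1.33 -1.86]
[[-0.162  0.001 -0.987]
 [ 0.987 -0.    -0.162]
 [-0.    -1.    -0.001]]
```

>>> {"fn": "apply_moves", "kwargs": {"increments": [{"x": 0.1,"y": 2,"z": 0.1,"ax": 0,"ay": 0,"az": 0,"grip": 0},{"x": 0.2,"y": 4,"z": 0.1,"ax": 0,"ay": 0,"az": 0,"grip": 0},{"x": 0.2,"y": 6,"z": 0.1,"ax": 0,"ay": 0,"az": 0,"grip": 0},{"x": 0.2,"y": 7.5,"z": 0.1,"ax": 0,"ay": 0,"az": 0,"grip": 0},{"x": 0.2,"y": 8.6,"z": 0.1,"ax": 0,"ay": 0,"az": 0,"grip": 0},{"x": 0.2,"y": 9.2,"z": 0.1,"ax": 0,"ay": 0,"az": 0,"grip": 0},{"x": 0.2,"y": 9.2,"z": 0.1,"ax": 0,"ay": 0,"az": 0,"grip": 0}]}}

```text
time_s: 3.08
eef_pos: [0.532, 0.0517, 0.1583]
eef_rot: [-0.458, 0.458, 0.539, -0.539]
wrist_force: [0.2, -0.7, -0.1]
opening: 1.002
```

```bash
python3 - <<'E'
from h import *
im=save("side","s2.png");c=im[90:270,160:400]
cv2.imwrite("pics/s2c.png",cv2.resize(c[:,:,::-1],None,fx=3.3,fy=3.3,interpolation=cv2.INTER_CUBIC))
E
python3 plan.py .5318 .0516 .158
```

```text
s 1 rotvec [ 0.001 -0.001 -0.   ]
s -1 rotvec [0.00e+00 3.14e+00 2.00e-03]
t 3.125 pos [0.5323 0.0516 0.1587] shift cm [0.   0.07 0.05] F [0.6 0.2 0. ] op 0.999 q [-0.13  0.2   1.79  0.    1.14 -1.86]
[[-0.162  0.001 -0.987]
 [ 0.987 -0.    -0.162]
 [-0.    -1.    -0.001]]
```

View pics/s2c.png

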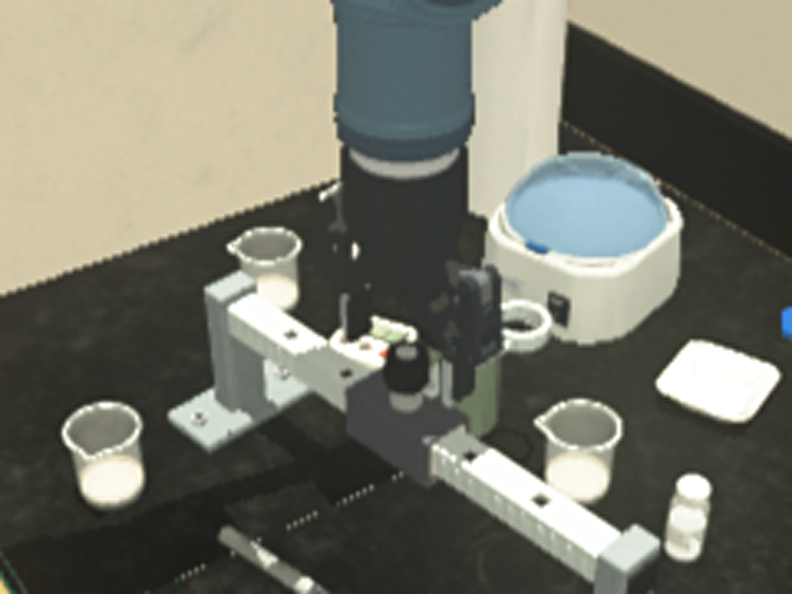

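>>> {"fn": "apply_moves", "kwargs": {"increments": [{"x": 0,"y": 0,"z": 0.05,"ax": 0,"ay": 0,"az": 0,"grip": 0.5},{"x": 0,"y": 0,"z": 0.05,"ax": 0,"ay": 0,"az": 0,"grip": 0.8},{"x": 0,"y": 0,"z": 0.05,"ax": 0,"ay": 0,"az": 0,"grip": 1},{"x": 0,"y": 0,"z": 0.05,"ax": 0,"ay": 0,"az": 0,"grip": 1},{"x": 0,"y": 0,"z": 0.05,"ax": 0,"ay": 0,"az": 0,"grip": 1},{"x": 0,"y": 0,"z": 0.05,"ax": 0,"ay": 0,"az": 0,"grip": 1},{"x": 0,"y": 0,"z": 0.05,"ax": 0,"ay": 0,"az": 0,"grip": 1},{"x": 0,"y": 0,"z": 0.05,"ax": 0,"ay": 0,"az": 0,"grip": 1}]}}

```text
time_s: 4.12
eef_pos: [0.5319, 0.0515, 0.1587]
eef_rot: [-0.457, 0.458, 0.539, -0.539]
wrist_force: [1.5, -0.7, 0.5]
opening: 0.324
```

```bash
python3 - <<'E'
from h import *
im=save("side","s3.png");c=im[150:240,220:340]
cv2.imwrite("pics/s3c.png",cv2.resize(c[:,:,::-1],None,fx=6,fy=6,interpolation=cv2.INTER_CUBIC))
E
python3 plan.py .5318 .0516 .158
```

```text
s 1 rotvec [ 0.001 -0.001 -0.   ]
s -1 rotvec [1.00e-03 3.14e+00 2.00e-03]
t 4.175 pos [0.5319 0.0516 0.1588] shift cm [0.01 0.08 0.01] F [ 0.9 -0.5  0.8] op 0.32 q [-0.13  0.2   1.8   0.    1.14 -1.86]
[[-0.162  0.001 -0.987]
 [ 0.987 -0.    -0.162]
 [-0.    -1.    -0.001]]
```

View pics/s3c.png

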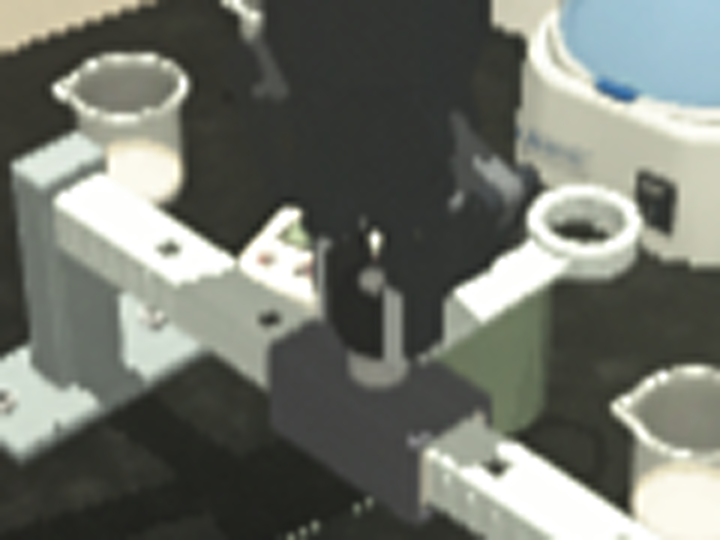

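The knob (crop ~(370,310)) sits between the closed pads, and the opening of 27 mm fits the 29 mm knob. Now lift.

>>> {"fn": "apply_moves", "kwargs": {"increments": [{"x": 0,"y": -0.3,"z": 0,"ax": 0,"ay": 0,"az": 0,"grip": 1},{"x": 0,"y": -0.6,"z": 0,"ax": 0,"ay": 0,"az": 0,"grip": 1},{"x": 0,"y": -0.9,"z": 0,"ax": 0,"ay": 0,"az": 0,"grip": 1},{"x": 0,"y": -1.1,"z": 0,"ax": 0,"ay": 0,"az": 0,"grip": 1},{"x": 0,"y": -1.2,"z": 0,"ax": 0,"ay": 0,"az": 0,"grip": 1},{"x": 0,"y": -1.2,"z": 0,"ax": 0,"ay": 0,"az": 0,"grip": 1}]}}

```text
time_s: 4.92
eef_pos: [0.5318, 0.0516, 0.1705]
eef_rot: [-0.457, 0.458, 0.539, -0.539]
wrist_force: [3.0, -0.1, -6.1]
opening: 0.32
```

```bash
python3 - <<'E'
from h import *
im=save("side","s4.png");c=im[150:240,220:340]
cv2.imwrite("pics/s4c.png",cv2.resize(c[:,:,::-1],None,fx=6,fy=6,interpolation=cv2.INTER_CUBIC))
E
python3 plan.py .5416 -.0076 .1708
```

```text
s 1 rotvec [ 0.001 -0.001 -0.   ]
s -1 rotvec [0.00e+00 3.14e+00 2.00e-03]
t 4.975 pos [0.5318 0.0516 0.1705] shift cm [-6.   -0.03 -0.01] F [ 3.2 -0.7 -5.9] op 0.317 q [-0.13  0.19  1.79  0.    1.17 -1.86]
[[-0.162  0.001 -0.987]
 [ 0.987 -0.    -0.162]
 [-0.    -1.    -0.001]]
```

View pics/s4c.png

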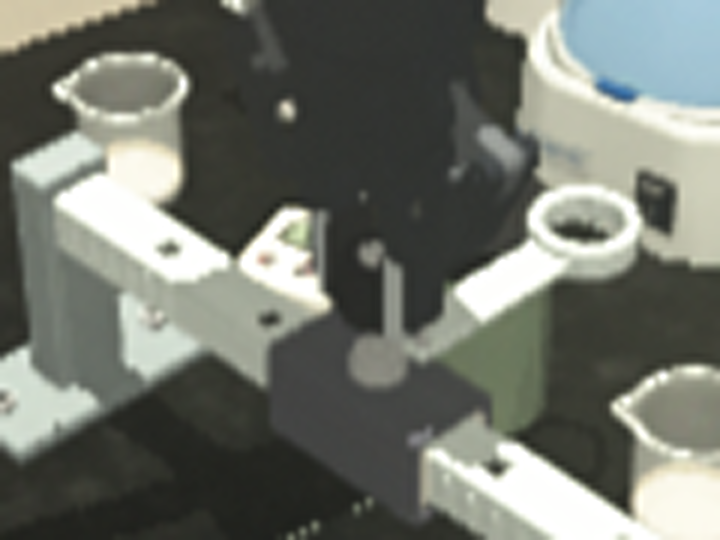

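The plunger is up: the knob has risen about 12 mm, the pull is about 6.5 N, and the section hasn't moved. Now slide 60 mm along tool -x.

>>> {"fn": "apply_moves", "kwargs": {"increments": [{"x": -0.5,"y": -0.05,"z": 0,"ax": 0,"ay": 0,"az": 0,"grip": 1},{"x": -1.3,"y": -0.05,"z": 0,"ax": 0,"ay": 0,"az": 0,"grip": 1},{"x": -2.2,"y": -0.05,"z": 0,"ax": 0,"ay": 0,"az": 0,"grip": 1},{"x": -3.1,"y": -0.05,"z": 0,"ax": 0,"ay": 0,"az": 0,"grip": 1},{"x": -4,"y": -0.05,"z": 0,"ax": 0,"ay": 0,"az": 0,"grip": 1},{"x": -4.8,"y": -0.05,"z": 0,"ax": 0,"ay": 0,"az": 0,"grip": 1},{"x": -5.5,"y": -0.05,"z": 0,"ax": 0,"ay": 0,"az": 0,"grip": 1},{"x": -5.9,"y": -0.05,"z": 0,"ax": 0,"ay": 0,"az": 0,"grip": 1},{"x": -6,"y": -0.05,"z": 0,"ax": 0,"ay": 0,"az": 0,"grip": 1},{"x": -6,"y": -0.05,"z": 0,"ax": 0,"ay": 0,"az": 0,"grip": 1}]}}

```text
time_s: 6.22
eef_pos: [0.5416, -0.0078, 0.171]
eef_rot: [-0.457, 0.458, 0.539, -0.539]
wrist_force: [4.3, -0.1, -7.2]
opening: 0.321
```

```bash
python3 - <<'E'
from h import *
im=save("side","s5.png");c=im[150:240,240:360]
cv2.imwrite("pics/s5c.png",cv2.resize(c[:,:,::-1],None,fx=6,fy=6,interpolation=cv2.INTER_CUBIC))
print([(d["xy"],d["p"]) for d in pinpoint("side","ring")])
X=(.6521,.0107,.13);print(proj("side",X))
E
python3 plan.py .5416 -.0076 .1708
```

```text
[([335.8, 199.8], 0.63)]
[337.22846899 197.45169492]
s 1 rotvec [ 0.001 -0.001 -0.001]
s -1 rotvec [1.000e-03 3.141e+00 2.000e-03]
t 6.325 pos [ 0.5416 -0.0078  0.1711] shift cm [ 0.01  0.03 -0.01] F [ 4.9  0.6 -6.3] op 0.321 q [-0.23  0.2   1.77 -0.    1.17 -1.97]
[[-0.162  0.001 -0.987]
 [ 0.987 -0.001 -0.162]
 [-0.001 -1.    -0.001]]
```

View pics/s5c.png

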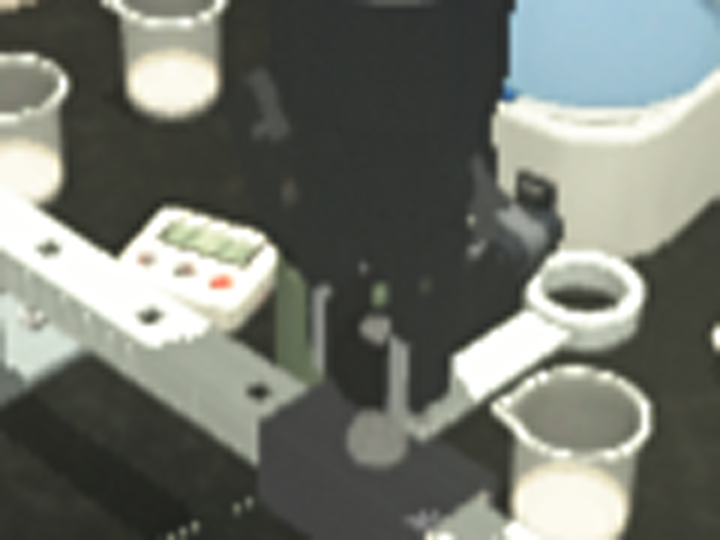

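The ring at crop (585,288) matches its predicted pixel. Lower to drop the pin in the hole.

>>> {"fn": "apply_moves", "kwargs": {"increments": [{"x": 0,"y": 0.3,"z": 0,"ax": 0,"ay": 0,"az": 0,"grip": 1},{"x": 0,"y": 0.6,"z": 0,"ax": 0,"ay": 0,"az": 0,"grip": 1},{"x": 0,"y": 0.9,"z": 0,"ax": 0,"ay": 0,"az": 0,"grip": 1},{"x": 0,"y": 1.2,"z": 0,"ax": 0,"ay": 0,"az": 0,"grip": 1},{"x": 0,"y": 1.2,"z": 0,"ax": 0,"ay": 0,"az": 0,"grip": 1}]}}

```text
time_s: 6.95
eef_pos: [0.5417, -0.0078, 0.1593]
eef_rot: [-0.457, 0.458, 0.539, -0.539]
wrist_force: [2.2, 0.8, 0.5]
opening: 0.316
```

>>> {"fn": "apply_moves", "kwargs": {"increments": [{"x": 0,"y": 0.2,"z": 0,"ax": 0,"ay": 0,"az": 0,"grip": 1},{"x": 0,"y": 0.4,"z": 0,"ax": 0,"ay": 0,"az": 0,"grip": 1},{"x": 0,"y": 0.5,"z": 0,"ax": 0,"ay": 0,"az": 0,"grip": 1},{"x": 0,"y": 0.5,"z": 0,"ax": 0,"ay": 0,"az": 0,"grip": 1}]}}

```text
time_s: 7.45
eef_pos: [0.5418, -0.0079, 0.1553]
eef_rot: [-0.457, 0.458, 0.539, -0.539]
wrist_force: [-3.0, -0.5, 8.5]
opening: 0.321
```

```bash
python3 plan.py .5416 -.0076 .1543
```

```text
s 1 rotvec [ 0.001 -0.001 -0.001]
s -1 rotvec [2.000e-03 3.141e+00 2.000e-03]
t 7.45 pos [ 0.5418 -0.0079  0.1553] shift cm [0.04 0.1  0.02] F [-3.  -0.5  8.5] op 0.321 q [-0.23  0.22  1.78 -0.    1.14 -1.97]
[[-0.163  0.002 -0.987]
 [ 0.987 -0.001 -0.163]
 [-0.001 -1.    -0.001]]
```

>>> {"fn": "apply_moves", "kwargs": {"increments": [{"x": 0,"y": 0.15,"z": 0,"ax": 0,"ay": 0,"az": 0,"grip": 1},{"x": 0,"y": 0.2,"z": 0,"ax": 0,"ay": 0,"az": 0,"grip": 1},{"x": 0,"y": 0.2,"z": 0,"ax": 0,"ay": 0,"az": 0,"grip": 1},{"x": 0,"y": 0.2,"z": 0,"ax": 0,"ay": 0,"az": 0,"grip": 1}]}}

```text
time_s: 7.95
eef_pos: [0.542, -0.0083, 0.1552]
eef_rot: [0.457, -0.459, -0.539, 0.539]
wrist_force: [-5.3, -0.5, 14.4]
opening: 0.321
```

```bash
python3 - <<'E'
from h import *
for n in("side","top"):
    im=save(n,n+"6.png");c=im[150:240,240:360] if n=="side" else im[130:220,230:350]
    cv2.imwrite(f"pics/{n}6c.png",cv2.resize(c[:,:,::-1],None,fx=6,fy=6,interpolation=cv2.INTER_CUBIC))
E
python3 plan.py .5416 -.0076 .1543
```

```text
s 1 rotvec [ 0.002 -0.001 -0.002]
s -1 rotvec [4.000e-03 3.141e+00 3.000e-03]
t 8.05 pos [ 0.542  -0.0083  0.1552] shift cm [0.07 0.09 0.03] F [-5.8  0.2 14.7] op 0.322 q [-0.23  0.22  1.78 -0.    1.14 -1.97]
[[-0.163  0.002 -0.987]
 [ 0.987 -0.002 -0.163]
 [-0.002 -1.    -0.002]]
```

View pics/side6c.png

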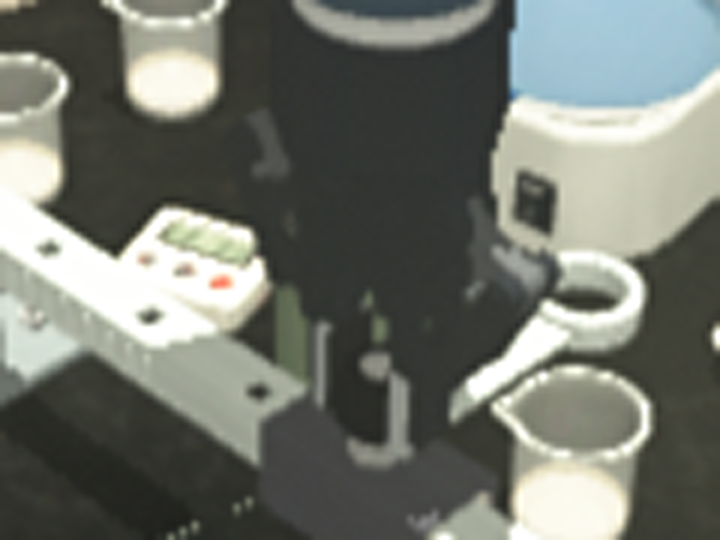

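View pics/top6c.png

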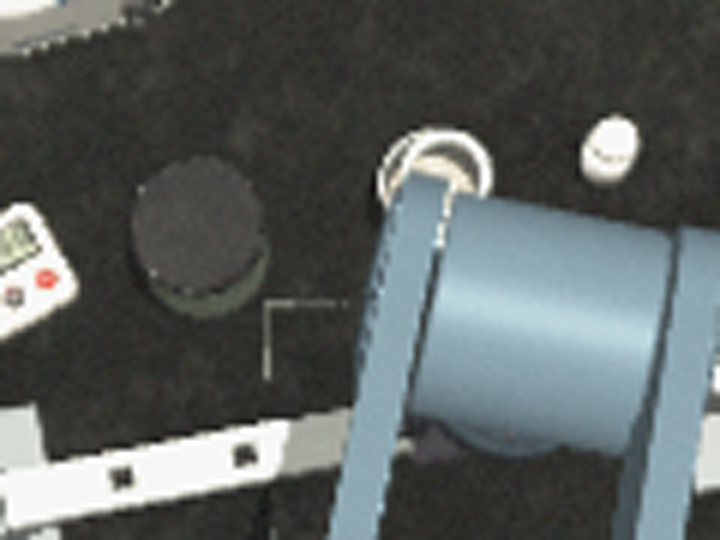

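Run:
```python
from h import *
o=ctrl.get_obs();print(o["eef_pos"],o["wrist_force"],o["opening"],np.abs(o["dq"]).max())
print(ticket.hand_in())
```

```text
[ 0.54201374 -0.0082693   0.1552295 ] [-5.75928431  0.16851747 14.67779888] 0.32208850175333703 0.0012509974251160819
the job is handed in; nothing more can be done
None
```

I moved the probe holder one hole towards the small beaker and pressed its plunger home. I handed in at about 8 s, still gripping the knob and pressing down. The hand-in gives no verdict, so success rests on these checks:

- **Lift:** I gripped the knob with the jaws along the rail and raised it about 12 mm. The pull was about 6–7 N, which puts the plunger near 0.015, above the 0.0122 needed. The picture showed the section had not moved.
- **Slide:** I moved it 60 mm along the rail towards the beaker, away from the jar. The ring came out at its predicted pixel and stayed there to the end. I put it about 8 mm from the beaker's axis.
- **Drop and press:** The vertical force fell to about 0.5 N after lowering, so the pin went into the hole. About 4 mm further down it met a hard stop, which matches fully home.
- **At hand-in:** The fingers were pressing down with 14.7 N, the arm was still, and the beaker and jar stood upright. They, the timer and the vial looked unmoved in the last pictures. I did not re-check the marker and tape, but the arm never went near them.

**Disagreements:**
- The hard stop came about 0.7 mm higher than I expected from the starting height. The forces agree with fully home, so I read this as a small slip of the fingers on the knob.
- A sideways force of about 6 N and a sideways drift of about 0.5 mm appeared while pressing.
- The trained network placed the ring 2–3 pixels off my fit in that picture. I relied on the fit, which agreed with both cameras to about 1 pixel.

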